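# Turn the carved mountain to the viewer and point out the shrine's place

## Robot

A 6-joint arm with a two-finger parallel gripper is mounted at the origin on the work surface. World frame = base frame: x ahead of the robot, y to its left, z up, the work surface at z = 0. Lengths are in m, angles in rad, forces in N, time in s.
With the tool pointing down it reaches from about 0.35 to 0.925 m from the base axis. Payload 6.4 kg.
Tool frame: the origin (TCP) lies between the finger pads, 19 mm behind the fingertips; this is the grasp point; z points along the fingers, y is the line along which they close (so a half turn about z gives the same grasp; the last joint's range is limited). The gripper opens to 94 mm and grips with 3 to 60 N. Pads are 16 mm wide; open, the fingers measure 119 mm over their backs; the gripper's body (75 mm by 177 mm) begins 78 mm behind the grasp point.
Start: joints at [0.952, 0.245, 1.558, -0, 1.339, -0.174], TCP at [0.28, 0.587, 0.224] pointing down, gripper open.
Joint ranges: [-3.13, 3.13], [-1.02, 2.26], [0.13, 2.54], [-0.95, 4.09], [0.21, 2.88], [-2.74, 2.74]. Speed limits (rad/s): [2.57, 2.57, 3.14, 3.14, 3.14, 3.14].

## Interface

Orientations are given as a unit quaternion [x, y, z, w].
In Python, from workcell import r gives the robot as it stands. The module is installed in compiled form; this text tells all that it offers.
- The arm moves only by the tool apply_moves, never from a script. Its argument "commands" is a list that holds one entry, the list of rows, each a list of 7 numbers: the shift along the tool's x, y, z as a fraction of full scale, then the turn, a rotation vector about the tool's x, y, z as a fraction of full scale, then the gripper's target within -1 to 1 (fully open at 1, half-way at 0, shut at -1). A call has 1 to 5 rows; each row is the pose to reach, as a shift and turn from the pose commanded when the call began, along the tool's axes at that moment; what a row does not reach only later rows make up. Full scale, the value 1, is 120 mm for a shift and 90 degrees for a turn. A row lasts 1/8 s, in which the tool goes at most 62.5 mm and 10.7 degrees, less where a joint would pass 70% of its speed; a pose out of reach is approached as far as the arm can. A call with a number of a shift or a turn outside -1 to 1 is refused whole. A call with a gripper value outside its range is refused whole. The fingers move at their own pace and stop on an object; the grip force is fixed at half the most. Time passes only in rows, so rows that repeat a pose let the fingers close. It gives the time, the measured TCP pose, the force, the opening and the grip force at its end, in the units of the state.
- r.sense(): the state, without advancing time (a new reading comes with each control period).
- r.snapshot(name): name is "scene" or "top" or "wrist"; returns (picture, depth): 480x640x3 uint8, blue, green, red; 480x640 float32, m along the optical axis (not along the pixel's ray), 0 where there is no reading.
- r.calibration(name): a dict with "vertical_fov" (degrees; the focal length in pixels is half the picture's height over the tangent of half this angle, whatever the lens; pixels are square), "cx", "cy" (the principal point, pixels), "world_to_cam" (4x4, takes a point from world to camera coordinates); the wrist camera has in their place "mount" (4x4, takes a point from camera to tool coordinates, whose origin is the TCP and whose axes are the flange's). Camera axes: x right, y up, looking along -z (the intrinsics and any distortion apply to the point x, -y, -z); pixel columns grow to the right and rows downward; lengths in m; the calibration is good to about 2 mm. A picture is of the moment at which its call begins: read the wrist's pose just before it. calibration takes no time and is no camera call.
- r.hand_in(): hands the job in; it is judged then, once.
The state is a dict: "time": time; "joints": joint angles; "qd": joint speeds; "joint_torque": joint torques, N m; "position": TCP position; "tool_rot": TCP orientation; "contact_force": force on the tool from outside, world axes, zero at the start; "wrist_torque": the same for the moment, N m; "finger_gap": opening from 0.0 (shut) to 1.0 (fully open); "grasp_force": force on a finger pad.
Only numpy, scipy, OpenCV 4.12 (cv2) and the standard library are available. Lean on these libraries where they do the work, as an engineer would, in place of code of your own. Each camera call takes 0.05 s, during which the arm holds its last target. There are 200 camera calls.

## Task

Show someone on the other side of the bench where the little shrine will stand: with your fingertips push the plywood board of the mountain model round, turning it on its turntable until the cave faces squarely across to the far edge of the bench, never lifting the board off the wheel or touching the soft foam carving itself. Then point straight at the flat top of the lower crag, keeping your fingertips 2 to 3 cm above it without touching for two seconds, and take your hand well away. Leave the glue gun, the glue bottle and the foam offcut where they are.

Things in the scene. Friction and masses are not known exactly. Their poses are not given: they have to be found in the camera images.
- turntable: modeller's turntable, fixed: dark round foot 160 mm across and a rubber-faced steel wheel 200 mm across, its top 60 mm above the bench, turning endlessly about the vertical axis through this origin with slight drag (0.06 N m: under 1 N at the board's edge; pushed at 0.5 rad/s it runs on under 5 degrees). Origin on the bench; x points straight across to the bench's far edge (world +x), z up
- model: 0.5 kg landscape model lying on the wheel, centred by a pin 8 mm high: plywood board 200 mm (its x) by 260 mm (y) by 12 mm, its sides 60 to 72 mm above the bench, overhanging the wheel, so a fingertip can push a side near a corner and turn it about the wheel's axis. Origin: centre of its underside; z up; the cave looks along +x, out over one long side. Wanted: +x along the turntable's +x
- mountain: white foam carving on the board, not to be touched. Origin: middle of the board's top, axes as the model. Pointed spire 160 mm high on the +y half, flat-topped crag 115 mm high on the -y half, dark cave mouth 44 mm wide, 45 high on the +x side. Low rock lies within x -70 to 66, y -95 to 90 mm, and two 16 mm stones near the +x corners; above 45 mm the rock is within x -55 to 38, y -66 to 74 mm
- crag_top (a point): the place of the shrine: middle of the flat top (about 35 mm across) of the lower crag; 127 mm above the model's origin at its x = -11, y = -42 mm
- spire_tip (a point): tip of the tall pointed spire, not the one to point at; 172 mm above the model's origin at its x = -14, y = +34 mm
- cave_mouth (a point): middle of the cave's mouth, on the model's +x side, 40 mm from the model's origin along its x, 32 mm above it
- glue_gun: orange hot-glue gun lying on its side beside the turntable, barrel about 190 mm overall along its x, 42 mm thick, handle 110 mm to its -y. Origin: on the bench under the barrel's middle. Leave it
- glue_bottle: white plastic glue bottle with a cone nozzle, standing, 60 mm across, 156 mm high. Origin: centre of its foot. Leave it
- offcut: white foam offcut block 85 x 60 x 50 mm. Origin: centre of its underside. Leave it

How it is judged:
By the outcome, as a careful person would: the job done as asked, in the order asked, and still so for the second after the job is handed in, with the robot touching nothing.
It also fails if it takes over 72 s, if anything falls off the work surface, if the arm or the gripper's body presses on something with over 40 N, if the wrist force passes 120 N, or if a joint passes its speed limit or range.

## Working session

There is one attempt and no reset: what is moved stays moved. The work goes in short steps, Python scripts to look and compute and a tool call to move; the robot and the scene stay as the last step left them, time stands still between calls to the robot, and variables do not carry over. Pictures are saved under pics/ and viewed, at most 10 in all, crops included, and the job is handed in when it is done.

Besides the shell and the picture viewer there is one more tool, called after "Request:" by a JSON object that holds its "name" and its "arguments". apply_moves: Moves the arm, as the interface text tells. Its arguments: {"type":"object","properties":{"commands":{"type":"array","items":{"type":"array","items":{"type":"array","items":{"type":"number"}}}}},"required":["commands"]}

```bash
mkdir -p pics
cat > h.py <<'E'
import numpy as np, cv2
from workcell import r
from scipy.spatial.transform import Rotation as R
def cam(n):
    c=r.calibration(n); f=240/np.tan(np.radians(c["vertical_fov"])/2)
    return c,f
def cloud(n,d,c2w=None):
    c,f=cam(n)
    M=np.linalg.inv(np.array(c["world_to_cam"])) if c2w is None else c2w
    v,u=np.mgrid[0:480,0:640]
    P=np.stack([(u-c["cx"])/f*d,-(v-c["cy"])/f*d,-d,np.ones_like(d)],-1)
    return (P@M.T)[...,:3]
E
python3 - <<'E'
from h import *
for n in("scene","top"):
    p,d=r.snapshot(n); cv2.imwrite(f"pics/{n}0.png",p); np.savez(f"{n}0.npz",p=p,d=d)
    c,f=cam(n); print(n,{k:v for k,v in c.items()},f)
    print((d==0).mean())
print(r.sense())
E
```

```text
scene {'vertical_fov': 54.42709859866423, 'cx': 316.9557308890445, 'cy': 228.6605864159694, 'world_to_cam': array([[-0.83316876,  0.55282279,  0.01472345,  0.48337375],
       [-0.33023001, -0.51869847,  0.78860639,  0.07390551],
       [ 0.44359662,  0.65218008,  0.61472204, -1.36118766],
       [ 0.        ,  0.        ,  0.        ,  1.        ]])} 466.71798300225345
0.00396484375
top {'vertical_fov': 44.29998955077374, 'cx': 320.3431380767337, 'cy': 254.27981134486305, 'world_to_cam': array([[-0.02730754, -0.99943165,  0.01976537,  0.01497639],
       [ 0.98059944, -0.02294298,  0.19467501, -0.6233501 ],
       [-0.19411089,  0.024698  ,  0.98066864, -1.30033769],
       [ 0.        ,  0.        ,  0.        ,  1.        ]])} 589.5723822211378
0.003938802083333333
{'time': 0.1, 'joints': array([ 9.51876827e-01,  2.45710054e-01,  1.55887110e+00,  8.08109232e-06,
        1.33866872e+00, -1.74133439e-01]), 'qd': array([ 1.20117456e-03, -1.02561823e-06, -1.69932322e-03, -1.65078176e-05,
        1.69545330e-03,  9.63341442e-04]), 'joint_torque': array([-7.38854615e-04, -4.16912413e+01, -3.15527165e+01,  6.86857500e-02,
        3.09835759e-02, -5.55431268e-05]), 'position': array([0.27939422, 0.58634332, 0.22328867]), 'tool_rot': array([ 2.20565182e-01,  9.75371885e-01, -7.62798031e-04, -3.23649282e-04]), 'contact_force': array([-0.96252296, -0.49608309,  0.76884475]), 'wrist_torque': array([ 0.02025713, -0.02288853,  0.04093409]), 'grasp_force': 0.0, 'finger_gap': 0.9985271287340751}
```

View pics/scene0.png

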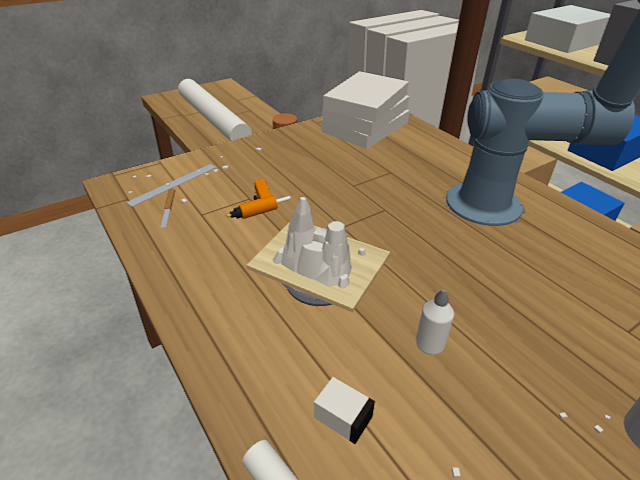

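View pics/top0.png

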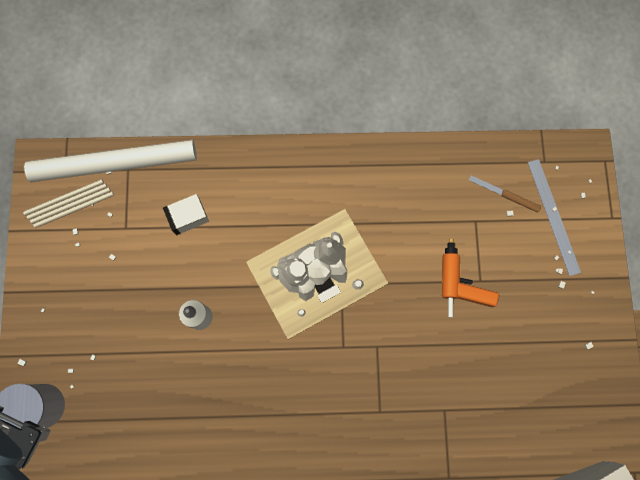

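The board is centred at about (317,274) in the top view. The dark cave (325,287) and the stones (301,313) and (358,284) are on the robot's side, so the board needs a large turn. The gun is at (455,280), the bottle at (193,313) and the offcut at (186,213).

Run:
```python
from h import *
z=np.load("top0.npz"); p,d=z["p"],z["d"]; P=cloud("top",d)
hsv=cv2.cvtColor(p,cv2.COLOR_BGR2HSV)
Z=P[...,2]
roi=np.zeros(Z.shape,bool); roi[190:360,230:400]=1
m=roi&(Z>0.055)&(Z<0.3)
print(m.sum(), np.percentile(Z[m],[1,10,50,90,99]))
b=roi&(Z>0.06)&(Z<0.082)
rect=cv2.minAreaRect(P[m][:,:2].astype(np.float32)*1000); print("all",rect)
rect=cv2.minAreaRect(P[b][:,:2].astype(np.float32)*1000); print("board",rect, cv2.boxPoints(rect))
for u,v in((301,313),(358,284),(325,287),(298,268),(330,245)): print((u,v),P[v,u])
t=roi&(Z>0.2); print("spire top",P[t].mean(0) if t.any() else 0)
q=roi&(Z>.19)&(Z<.205); print("crag", np.median(P[q],0))
# others
for n,(u0,u1,v0,v1) in dict(bottle=(170,220,290,330),gun=(430,505,235,320),off=(155,215,185,240)).items():
    k=np.zeros_like(roi);k[v0:v1,u0:u1]=1;k&=Z>0.015
    print(n,P[k].min(0),P[k].max(0))
```

```text
9890 [0.06499399 0.06837863 0.07308551 0.14942573 0.21318911]
all ((580.3195190429688, 8.874954223632812), (201.38088989257812, 260.4630126953125), 27.54542350769043)
board ((580.3195190429688, 8.874954223632812), (201.38088989257812, 260.4630126953125), 27.54542350769043) [[ 430.81714    77.77954 ]
 [ 551.2687   -153.15855 ]
 [ 729.8219    -60.029633]
 [ 609.37036   170.90846 ]]
(301, 313) [0.48690186 0.04638997 0.0840041 ]
(358, 284) [ 0.54827865 -0.08276807  0.08807321]
(325, 287) [ 0.5458995  -0.00912882  0.06967696]
(298, 268) [0.57050952 0.04959107 0.18758552]
(330, 245) [ 0.60849703 -0.01660076  0.23135505]
spire top [0.5120938  0.0045625  0.66639961]
crag [ 0.59932954 -0.0082973   0.19717069]
bottle [0.35925602 0.03278212 0.01740712] [0.52033326 0.31367309 1.39625506]
gun [ 0.35925602 -0.41536848  0.01525932] [0.66196009 0.03278212 1.39625506]
off [0.35925602 0.03278212 0.01543142] [0.77828929 0.3660161  1.39625506]
```

```bash
cat >> h.py <<'E'
DOWN=R.from_quat([1,0,0,0])
def pose(x,y,z,ang):   # tool down, tool x at world angle ang (deg)
    return np.array([x,y,z]), R.from_euler('z',ang,degrees=True)*DOWN
def angle(rot): 
    v=rot.as_matrix()[:,0]; return np.degrees(np.arctan2(v[1],v[0]))
def plan(calls,g=-1,start=None):
    """calls: list of lists of (x,y,z,ang); prints rounded rows; chain is carried with rounding"""
    s=r.sense(); p0,R0=(s["position"],R.from_quat(s["tool_rot"])) if start is None else start
    for rows in calls:
        out=[]
        for q in rows:
            p,Rt=pose(*q)
            a=np.round(R0.inv().apply(p-p0)/.12,2)
            w=np.round((R0.inv()*Rt).as_rotvec()/(np.pi/2),2)
            out.append([*a,*w,g])
        print("[["+",".join("["+",".join(f"{v+0.:g}" for v in o)+"]" for o in out)+"]]", "MAX",np.abs(out).max() if np.abs(np.array(out)[:,:6]).max()>1 else "")
        a,w=np.array(out[-1][:3]),np.array(out[-1][3:6])
        p0=p0+R0.apply(a*.12); R0=R0*R.from_rotvec(w*np.pi/2)
    print("end",p0.round(4),round(angle(R0),1))
def lin(a,b,n,k=5):
    """n calls of k rows from a to b"""
    a,b=np.array(a,float),np.array(b,float); t=np.arange(1,n*k+1)/(n*k)
    return [[a+(b-a)*x for x in t[i*k:(i+1)*k]] for i in range(n)]
C=np.array([.580,.009])
def arc(t0,t1,n,z,rad,a0,a1,k=5):
    t=np.arange(1,n*k+1)/(n*k)
    q=[(*(C+rad*np.array([np.cos(np.radians(t0+(t1-t0)*s)),np.sin(np.radians(t0+(t1-t0)*s))])),z,a0+(a1-a0)*s) for s in t]
    return [q[i*k:(i+1)*k] for i in range(n)]
E
python3 - <<'E'
from h import *
s=r.sense(); p=s["position"]; a=angle(R.from_quat(s["tool_rot"])); print(a)
up=(.648,.171,.223,73)
plan(lin((*p,a),up,5,2)+lin(up,(.648,.171,.07,73),2,2))
E
```

```text
154.5155152804774
[[[-0.43,-0.18,0,0,0,0.09,-1],[-0.85,-0.36,0,0,0,0.18,-1]]] MAX 
[[[-0.46,-0.05,0,0,0,0.09,-1],[-0.92,-0.11,0,0,0,0.18,-1]]] MAX 
[[[-0.46,0.08,0,0,0,0.09,-1],[-0.91,0.15,0,0,0,0.18,-1]]] MAX 
[[[-0.42,0.21,0,0,0,0.09,-1],[-0.84,0.41,0,0,0,0.18,-1]]] MAX 
[[[-0.34,0.3,0,0,0,0.1,-1],[-0.69,0.61,0,0,0,0.19,-1]]] MAX 
[[[0,0,0.32,0,0,0,-1],[0,0,0.64,0,0,0,-1]]] MAX 
[[[0.01,0,0.32,0,0,0,-1],[0.01,0,0.64,0,0,0,-1]]] MAX 
end [0.6478 0.1716 0.0699] 72.6
```

Request:
{"name": "apply_moves", "arguments": {"commands": [[[-0.43,-0.18,0,0,0,0.09,-1],[-0.85,-0.36,0,0,0,0.18,-1],[-0.85,-0.36,0,0,0,0.18,-1]]]}}

```text
time: 0.48
position: [0.355, 0.5017, 0.2238]
tool_rot: [0.358, 0.934, -0.001, -0.0]
contact_force: [0.2, 0.1, 0.5]
finger_gap: 0.718
grasp_force: 0.0
```

Request:
{"name": "apply_moves", "arguments": {"commands": [[[-0.46,-0.05,0,0,0,0.09,-1],[-0.92,-0.11,0,0,0,0.18,-1],[-0.92,-0.11,0,0,0,0.18,-1]]]}}

```text
time: 0.85
position: [0.4281, 0.4192, 0.224]
tool_rot: [0.485, 0.874, -0.0, -0.0]
contact_force: [0.1, 0.0, 0.2]
finger_gap: 0.396
grasp_force: 0.0
```

Request:
{"name": "apply_moves", "arguments": {"commands": [[[-0.46,0.08,0,0,0,0.09,-1],[-0.91,0.15,0,0,0,0.18,-1],[-0.91,0.15,0,0,0,0.18,-1]]]}}

```text
time: 1.23
position: [0.5011, 0.337, 0.224]
tool_rot: [0.603, 0.798, -0.0, -0.0]
contact_force: [-0.8, 1.1, 0.0]
finger_gap: 0.078
grasp_force: 0.0
```

Request:
{"name": "apply_moves", "arguments": {"commands": [[[-0.42,0.21,0,0,0,0.09,-1],[-0.84,0.41,0,0,0,0.18,-1],[-0.84,0.41,0,0,0,0.18,-1]]]}}

```text
time: 1.6
position: [0.5758, 0.254, 0.2239]
tool_rot: [0.709, 0.705, -0.0, -0.0]
contact_force: [0.8, 0.8, 0.3]
finger_gap: 0.008
grasp_force: 0.0
```

Request:
{"name": "apply_moves", "arguments": {"commands": [[[-0.34,0.3,0,0,0,0.1,-1],[-0.69,0.61,0,0,0,0.19,-1],[-0.69,0.61,0,0,0,0.19,-1],[-0.69,0.61,0,0,0,0.19,-1]]]}}

```text
time: 2.1
position: [0.6467, 0.1735, 0.2239]
tool_rot: [0.805, 0.594, -0.0, -0.001]
contact_force: [0.8, 0.3, -0.4]
finger_gap: 0.002
grasp_force: 0.0
```

Request:
{"name": "apply_moves", "arguments": {"commands": [[[0,0,0.32,0,0,0,-1],[0,0,0.64,0,0,0,-1],[0,0,0.64,0,0,0,-1]]]}}

```text
time: 2.48
position: [0.6441, 0.1732, 0.1438]
tool_rot: [0.805, 0.594, -0.003, -0.002]
contact_force: [-1.0, 0.2, 0.5]
finger_gap: 0.004
grasp_force: 0.0
```

Request:
{"name": "apply_moves", "arguments": {"commands": [[[0,0,0.32,0,0,0,-1],[0,0,0.64,0,0,0,-1],[0,0,0.64,0,0,0,-1],[0,0,0.64,0,0,0,-1]]]}}

```text
time: 2.98
position: [0.6493, 0.172, 0.0736]
tool_rot: [0.805, 0.593, 0.002, 0.001]
contact_force: [0.4, 0.9, 0.7]
finger_gap: 0.004
grasp_force: 0.0
```

Run:
```python
from h import *
s=r.sense(); p=s["position"]; print(p)
p,d=r.snapshot("scene"); cv2.imwrite("pics/s1.png",cv2.resize(p[150:350,200:460],None,fx=3,fy=3))
# approach onto the circle (local x -118) then arc
th=np.radians(207.5); L=lambda x,y:(C+np.array([np.cos(th)*x-np.sin(th)*y,np.sin(th)*x+np.cos(th)*y]))
c0=(*L(-118,-112),.07,73)
rad=np.hypot(118,112); t0=np.degrees(np.arctan2(-112,-118))+207.5; print(rad,t0)
plan([[c0]]+arc(t0,t0+120,10,.07,rad,73,73+108,4))
```

```text
[0.64928802 0.17199176 0.07362077]
162.68988905276197 71.00566640873345
[[[1353.71,39.12,2.77,0,0,0,-1]]] MAX 1353.71
[[[0.2,-70.98,-0.31,0,0,-0.03,-1],[-3.32,-141.87,-0.62,0,0,-0.06,-1],[-10.54,-212.48,-0.94,0,0,-0.09,-1],[-21.45,-282.62,-1.26,0,0,-0.12,-1]]] MAX 282.62
[[[-1.29,-70.96,-0.33,0,0,-0.03,-1],[-6.29,-141.76,-0.66,0,0,-0.06,-1],[-14.99,-212.21,-1,0,0,-0.09,-1],[-27.36,-282.1,-1.33,0,0,-0.12,-1]]] MAX 282.1
[[[-2.78,-70.92,-0.34,0,0,-0.03,-1],[-9.26,-141.6,-0.67,0,0,-0.06,-1],[-19.43,-211.85,-1,0,0,-0.09,-1],[-33.27,-281.46,-1.34,0,0,-0.12,-1]]] MAX 281.46
[[[-4.25,-70.85,-0.32,0,0,-0.03,-1],[-12.22,-141.38,-0.65,0,0,-0.06,-1],[-23.86,-211.4,-0.96,0,0,-0.09,-1],[-39.15,-280.71,-1.28,0,0,-0.12,-1]]] MAX 280.71
[[[-5.74,-70.75,-0.3,0,0,-0.03,-1],[-15.18,-141.09,-0.6,0,0,-0.06,-1],[-28.28,-210.85,-0.89,0,0,-0.09,-1],[-45.02,-279.83,-1.17,0,0,-0.12,-1]]] MAX 279.83
[[[-7.22,-70.61,-0.27,0,0,-0.03,-1],[-18.13,-140.74,-0.53,0,0,-0.06,-1],[-32.69,-210.21,-0.78,0,0,-0.09,-1],[-50.87,-278.82,-1.02,0,0,-0.12,-1]]] MAX 278.82
[[[-8.7,-70.45,-0.22,0,0,-0.03,-1],[-21.08,-140.34,-0.43,0,0,-0.06,-1],[-37.09,-209.49,-0.63,0,0,-0.09,-1],[-56.71,-277.7,-0.81,0,0,-0.12,-1]]] MAX 277.7
[[[-10.17,-70.25,-0.16,0,0,-0.03,-1],[-24,-139.86,-0.32,0,0,-0.06,-1],[-41.46,-208.66,-0.45,0,0,-0.09,-1],[-62.5,-276.45,-0.57,0,0,-0.12,-1]]] MAX 276.45
[[[-11.64,-70.02,-0.1,0,0,-0.03,-1],[-26.93,-139.33,-0.19,0,0,-0.06,-1],[-45.83,-207.75,-0.26,0,0,-0.09,-1],[-68.28,-275.08,-0.31,0,0,-0.12,-1]]] MAX 275.08
[[[-13.11,-69.76,-0.03,0,0,-0.03,-1],[-29.84,-138.74,-0.05,0,0,-0.06,-1],[-50.17,-206.74,-0.05,0,0,-0.09,-1],[-74.03,-273.59,-0.03,0,0,-0.12,-1]]] MAX 273.59
end [-1.591172e+02 -3.104930e+01  7.000000e-02] -179.3
```

View pics/s1.png

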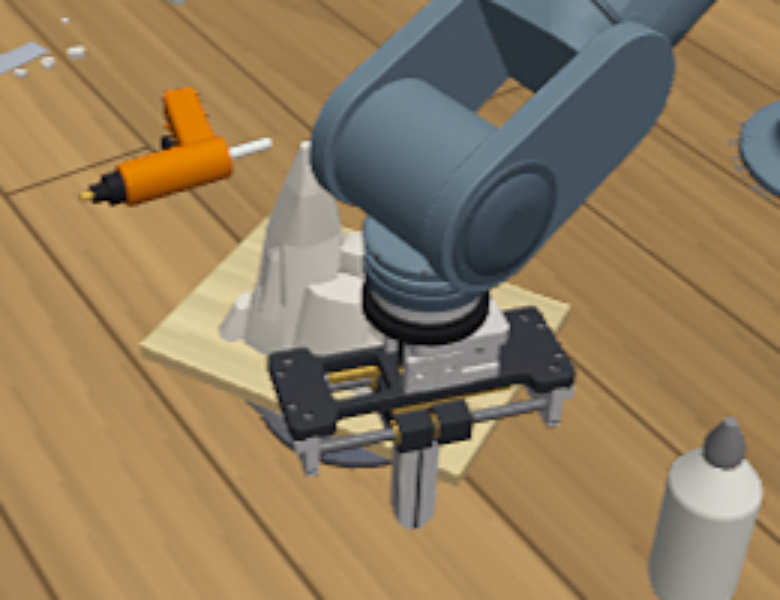

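The closed fingers stand beside the far-left corner of the board, clear of it (around 415,490 in the crop). My arc planner mixed mm with m, so I'm fixing that and re-planning.

Run:
```python
from h import *
th=np.radians(207.5); c,s=np.cos(th),np.sin(th)
L=lambda x,y:C+np.array([c*x-s*y,s*x+c*y])
rad=np.hypot(.118,.112); t0=np.degrees(np.arctan2(-112,-118))+207.5; print(rad,t0,r.sense()["position"])
plan([[(*L(-.118,-.112),.07,73)]]+arc(t0,t0+120,8,.07,rad,73,73+108,5))
```

```text
0.16268988905276197 71.00566640873345 [0.64963163 0.17183274 0.07395865]
[[[-0.11,-0.11,0.03,0,0,0,-1]]] MAX 
[[[0,-0.07,0,0,0,-0.03,-1],[-0.01,-0.14,0,0,0,-0.06,-1],[-0.01,-0.21,0,0,0,-0.09,-1],[-0.02,-0.28,0,0,0,-0.12,-1],[-0.04,-0.35,0,0,0,-0.15,-1]]] MAX 
[[[0,-0.07,0,0,0,-0.03,-1],[-0.01,-0.14,0,0,0,-0.06,-1],[-0.01,-0.21,0,0,0,-0.09,-1],[-0.03,-0.28,0,0,0,-0.12,-1],[-0.04,-0.35,0,0,0,-0.15,-1]]] MAX 
[[[-0.01,-0.07,0,0,0,-0.03,-1],[-0.01,-0.15,0,0,0,-0.06,-1],[-0.02,-0.22,0,0,0,-0.09,-1],[-0.04,-0.29,0,0,0,-0.12,-1],[-0.06,-0.35,0,0,0,-0.15,-1]]] MAX 
[[[0,-0.07,0,0,0,-0.03,-1],[-0.01,-0.14,0,0,0,-0.06,-1],[-0.02,-0.21,0,0,0,-0.09,-1],[-0.04,-0.28,0,0,0,-0.12,-1],[-0.06,-0.35,0,0,0,-0.15,-1]]] MAX 
[[[-0.01,-0.07,0,0,0,-0.03,-1],[-0.02,-0.14,0,0,0,-0.06,-1],[-0.03,-0.21,0,0,0,-0.09,-1],[-0.05,-0.28,-0.01,0,0,-0.12,-1],[-0.07,-0.35,-0.01,0,0,-0.15,-1]]] MAX 
[[[-0.01,-0.07,0,0,0,-0.03,-1],[-0.02,-0.14,0,0,0,-0.06,-1],[-0.04,-0.21,0,0,0,-0.09,-1],[-0.06,-0.28,0,0,0,-0.12,-1],[-0.08,-0.34,0,0,0,-0.15,-1]]] MAX 
[[[-0.01,-0.07,0,0,0,-0.03,-1],[-0.03,-0.14,0,0,0,-0.06,-1],[-0.05,-0.21,0,0,0,-0.09,-1],[-0.07,-0.28,0,0,0,-0.12,-1],[-0.09,-0.35,0,0,0,-0.15,-1]]] MAX 
[[[-0.02,-0.07,0,0,0,-0.03,-1],[-0.03,-0.14,0,0,0,-0.06,-1],[-0.05,-0.2,0,0,0,-0.09,-1],[-0.08,-0.27,0,0,0,-0.12,-1],[-0.1,-0.34,0,0,0,-0.15,-1]]] MAX 
end [ 0.4196 -0.0223  0.0704] -179.3
```

Request:
{"name": "apply_moves", "arguments": {"commands": [[[-0.11,-0.11,0.03,0,0,0,-1],[-0.11,-0.11,0.03,0,0,0,-1]]]}}

```text
time: 3.28
position: [0.6319, 0.1625, 0.069]
tool_rot: [0.806, 0.592, 0.001, 0.001]
contact_force: [0.3, -1.1, 0.6]
finger_gap: 0.01
grasp_force: 0.0
```

Request:
{"name": "apply_moves", "arguments": {"commands": [[[0,-0.07,0,0,0,-0.03,-1],[-0.01,-0.14,0,0,0,-0.06,-1],[-0.01,-0.21,0,0,0,-0.09,-1],[-0.02,-0.28,0,0,0,-0.12,-1],[-0.04,-0.35,0,0,0,-0.15,-1]]]}}

```text
time: 3.9
position: [0.5913, 0.1711, 0.069]
tool_rot: [0.73, 0.683, 0.002, 0.001]
contact_force: [0.9, 1.1, 0.2]
finger_gap: 0.003
grasp_force: 0.7
```

Request:
{"name": "apply_moves", "arguments": {"commands": [[[0,-0.07,0,0,0,-0.03,-1],[-0.01,-0.14,0,0,0,-0.06,-1],[-0.01,-0.21,0,0,0,-0.09,-1],[-0.03,-0.28,0,0,0,-0.12,-1],[-0.04,-0.35,0,0,0,-0.15,-1]]]}}

```text
time: 4.53
position: [0.5491, 0.1689, 0.0689]
tool_rot: [0.645, 0.764, 0.001, 0.001]
contact_force: [1.2, 0.3, -0.1]
finger_gap: 0.004
grasp_force: 0.2
```

Run:
```python
from h import *
p,d=r.snapshot("scene"); cv2.imwrite("pics/s2.png",cv2.resize(p[150:350,200:460],None,fx=3,fy=3))
```

```text
(no output)
```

View pics/s2.png

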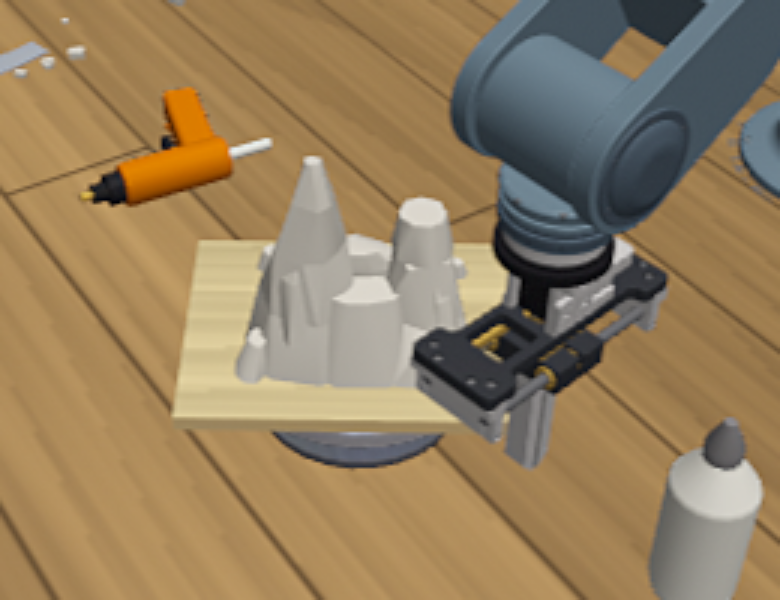

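The board is turning with the finger, which stays clear of the foam. The bottle and gun haven't moved, so I'll carry on.

Request:
{"name": "apply_moves", "arguments": {"commands": [[[-0.01,-0.07,0,0,0,-0.03,-1],[-0.01,-0.15,0,0,0,-0.06,-1],[-0.02,-0.22,0,0,0,-0.09,-1],[-0.04,-0.29,0,0,0,-0.12,-1],[-0.06,-0.35,0,0,0,-0.15,-1]]]}}

```text
time: 5.2
position: [0.5084, 0.1549, 0.0684]
tool_rot: [0.551, 0.835, 0.001, 0.001]
contact_force: [-1.2, 1.9, -0.4]
finger_gap: 0.004
grasp_force: 0.7
```

Request:
{"name": "apply_moves", "arguments": {"commands": [[[0,-0.07,0,0,0,-0.03,-1],[-0.01,-0.14,0,0,0,-0.06,-1],[-0.02,-0.21,0,0,0,-0.09,-1],[-0.04,-0.28,0,0,0,-0.12,-1],[-0.06,-0.35,0,0,0,-0.15,-1]]]}}

```text
time: 5.82
position: [0.4729, 0.1314, 0.0685]
tool_rot: [0.449, 0.894, 0.001, 0.001]
contact_force: [0.9, -0.1, 0.3]
finger_gap: 0.008
grasp_force: 0.2
```

Request:
{"name": "apply_moves", "arguments": {"commands": [[[-0.01,-0.07,0,0,0,-0.03,-1],[-0.02,-0.14,0,0,0,-0.06,-1],[-0.03,-0.21,0,0,0,-0.09,-1],[-0.05,-0.28,-0.01,0,0,-0.12,-1],[-0.07,-0.35,-0.01,0,0,-0.15,-1]]]}}

```text
time: 6.45
position: [0.4443, 0.0994, 0.0697]
tool_rot: [0.341, 0.94, 0.001, 0.001]
contact_force: [1.1, 1.2, -0.9]
finger_gap: 0.004
grasp_force: 0.2
```

Request:
{"name": "apply_moves", "arguments": {"commands": [[[-0.01,-0.07,0,0,0,-0.03,-1],[-0.02,-0.14,0,0,0,-0.06,-1],[-0.04,-0.21,0,0,0,-0.09,-1],[-0.06,-0.28,0,0,0,-0.12,-1],[-0.08,-0.34,0,0,0,-0.15,-1]]]}}

```text
time: 7.08
position: [0.4255, 0.0617, 0.0697]
tool_rot: [0.228, 0.974, 0.0, 0.001]
contact_force: [0.4, 0.6, 0.4]
finger_gap: 0.0
grasp_force: 0.2
```

```bash
cat >> h.py <<'E'
def board(n="top",show=None):
    p,d=r.snapshot(n); P=cloud(n,d); hsv=cv2.cvtColor(p,cv2.COLOR_BGR2HSV)
    m=(np.abs(P[...,2]-.0725)<.008)&(np.hypot(P[...,0]-.58,P[...,1]-.009)<.175)&(hsv[...,1]>40)&(hsv[...,2]>120)
    if show: cv2.imwrite(show,p)
    return P[m],p
E
python3 - <<'E'
from h import *
Q,p=board(show="pics/t3.png"); rect=cv2.minAreaRect((Q[:,:2]*1000).astype(np.float32)); print(len(Q),rect)
s=r.sense(); v=s["position"][:2]-C; print(s["position"],np.hypot(*v),np.degrees(np.arctan2(v[1],v[0]))%360,angle(R.from_quat(s["tool_rot"])),s["joints"])
E
```

```text
5629 ((580.5418701171875, 8.347030639648438), (261.3477783203125, 200.4925994873047), 25.245250701904297)
[0.42526818 0.06122391 0.06957348] 0.16330729814804984 161.34982298241243 153.70192908183415 [-1.22054942e-01 -7.19597352e-02  2.20989207e+00 -2.46657597e-04
  1.00118598e+00 -1.23373133e+00]
```

View pics/t3.png

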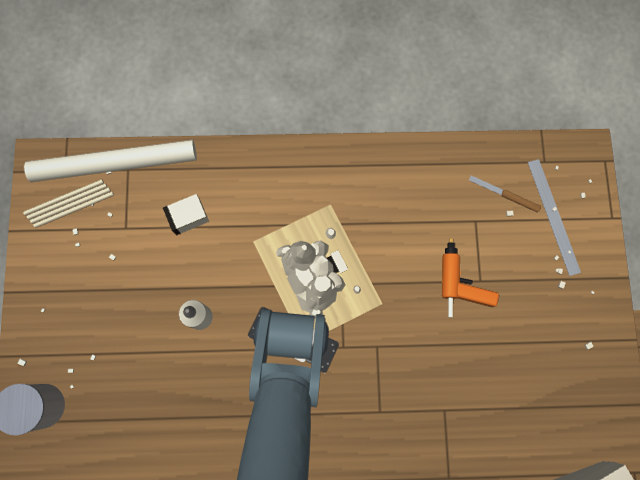

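The cave now points right, slightly towards the far edge (337,263). Yaw is about -65°, so about 65° is left. Gun, bottle and offcut are undisturbed.

Run:
```python
from h import *
plan(arc(161.35,221,5,.07,.161,153.7,203,5))
```

```text
[[[-0.03,-0.05,0,0,0,-0.02,-1],[-0.04,-0.11,0,0,0,-0.04,-1],[-0.05,-0.16,0,0,0,-0.07,-1],[-0.07,-0.22,0,0,0,-0.09,-1],[-0.08,-0.27,0,0,0,-0.11,-1]]] MAX 
[[[-0.02,-0.05,0,0,0,-0.02,-1],[-0.03,-0.11,0,0,0,-0.04,-1],[-0.04,-0.16,0,0,0,-0.07,-1],[-0.06,-0.22,0,0,0,-0.09,-1],[-0.08,-0.27,0,0,0,-0.11,-1]]] MAX 
[[[-0.01,-0.05,0,0,0,-0.02,-1],[-0.03,-0.11,0,0,0,-0.04,-1],[-0.04,-0.16,0,0,0,-0.06,-1],[-0.06,-0.21,0,0,0,-0.09,-1],[-0.09,-0.26,0,0,0,-0.11,-1]]] MAX 
[[[-0.01,-0.06,0,0,0,-0.02,-1],[-0.03,-0.11,0,0,0,-0.04,-1],[-0.04,-0.16,0,0,0,-0.06,-1],[-0.07,-0.21,0,0,0,-0.09,-1],[-0.09,-0.27,0,0,0,-0.11,-1]]] MAX 
[[[-0.02,-0.05,0,0,0,-0.02,-1],[-0.03,-0.1,0,0,0,-0.04,-1],[-0.05,-0.15,0,0,0,-0.06,-1],[-0.08,-0.2,0,0,0,-0.09,-1],[-0.1,-0.25,0,0,0,-0.11,-1]]] MAX 
end [ 0.4581 -0.0962  0.0697] -156.8
```

Request:
{"name": "apply_moves", "arguments": {"commands": [[[-0.03,-0.05,0,0,0,-0.02,-1],[-0.04,-0.11,0,0,0,-0.04,-1],[-0.05,-0.16,0,0,0,-0.07,-1],[-0.07,-0.22,0,0,0,-0.09,-1],[-0.08,-0.27,0,0,0,-0.11,-1]]]}}

```text
time: 7.75
position: [0.4195, 0.0284, 0.0694]
tool_rot: [0.144, 0.99, 0.0, 0.001]
contact_force: [0.4, 1.4, -0.4]
finger_gap: 0.003
grasp_force: 0.2
```

Request:
{"name": "apply_moves", "arguments": {"commands": [[[-0.02,-0.05,0,0,0,-0.02,-1],[-0.03,-0.11,0,0,0,-0.04,-1],[-0.04,-0.16,0,0,0,-0.07,-1],[-0.06,-0.22,0,0,0,-0.09,-1],[-0.08,-0.27,0,0,0,-0.11,-1]]]}}

```text
time: 8.38
position: [0.4195, -0.0054, 0.0693]
tool_rot: [0.058, 0.998, -0.0, 0.001]
contact_force: [-0.6, 0.1, 0.1]
finger_gap: 0.003
grasp_force: 0.2
```

Request:
{"name": "apply_moves", "arguments": {"commands": [[[-0.01,-0.05,0,0,0,-0.02,-1],[-0.03,-0.11,0,0,0,-0.04,-1],[-0.04,-0.16,0,0,0,-0.06,-1],[-0.06,-0.21,0,0,0,-0.09,-1],[-0.09,-0.26,0,0,0,-0.11,-1]]]}}

```text
time: 9.0
position: [0.4261, -0.0377, 0.0691]
tool_rot: [-0.029, 1.0, -0.0, 0.0]
contact_force: [-1.7, -0.3, 0.4]
finger_gap: 0.003
grasp_force: 0.7
```

Request:
{"name": "apply_moves", "arguments": {"commands": [[[-0.01,-0.06,0,0,0,-0.02,-1],[-0.03,-0.11,0,0,0,-0.04,-1],[-0.04,-0.16,0,0,0,-0.06,-1],[-0.07,-0.21,0,0,0,-0.09,-1],[-0.09,-0.27,0,0,0,-0.11,-1]]]}}

```text
time: 9.62
position: [0.4392, -0.0694, 0.0692]
tool_rot: [-0.115, 0.993, -0.0, 0.001]
contact_force: [-1.2, 0.6, -0.1]
finger_gap: 0.002
grasp_force: 0.2
```

Request:
{"name": "apply_moves", "arguments": {"commands": [[[-0.02,-0.05,0,0,0,-0.02,-1],[-0.03,-0.1,0,0,0,-0.04,-1],[-0.05,-0.15,0,0,0,-0.06,-1],[-0.08,-0.2,0,0,0,-0.09,-1],[-0.1,-0.25,0,0,0,-0.11,-1]]]}}

```text
time: 10.25
position: [0.4578, -0.0959, 0.0692]
tool_rot: [-0.2, 0.98, -0.0, 0.001]
contact_force: [-0.6, 0.4, -0.5]
finger_gap: 0.006
grasp_force: 0.2
```

Run:
```python
from h import *
Q,p=board(); rect=cv2.minAreaRect((Q[:,:2]*1000).astype(np.float32)); print(len(Q),rect)
s=r.sense(); v=s["position"][:2]-C; print(s["position"],np.hypot(*v),np.degrees(np.arctan2(v[1],v[0]))%360,angle(R.from_quat(s["tool_rot"])),s["joints"])
# far edge straight line fit: max x per y bin
y=Q[:,1]; b=[(yy,np.percentile(Q[(abs(y-yy)<.004)][:,0],98)) for yy in np.arange(-.08,.1,.01)]
b=np.array(b); k=np.polyfit(b[:,0],b[:,1],1); print("far edge yaw",-np.degrees(np.arctan(k[0])), (b[:,1]-np.polyval(k,b[:,0])).std())
```

```text
5540 ((581.113525390625, 8.851242065429688), (260.1276550292969, 201.66970825195312), 84.43718719482422)
[ 0.45837946 -0.09656071  0.06946511] 0.16104229589738298 220.9563907686231 -156.87067166984676 [-4.50332447e-01  2.54931122e-02  2.11482453e+00 -7.91202415e-05
  9.98650583e-01 -2.42476726e+00]
far edge yaw -5.211493737564658 0.0010502345476083592
```

Run:
```python
from h import *
plan(arc(221,226.1,1,.07,.161,203.1,206,5))
```

```text
[[[-0.01,-0.02,0,0,0,-0.01,-1],[-0.02,-0.05,0,0,0,-0.01,-1],[-0.02,-0.07,0,0,0,-0.02,-1],[-0.03,-0.09,0,0,0,-0.03,-1],[-0.04,-0.11,0,0,0,-0.03,-1]]] MAX 
end [ 0.468  -0.1068  0.0695] -154.2
```

Request:
{"name": "apply_moves", "arguments": {"commands": [[[-0.01,-0.02,0,0,0,-0.01,-1],[-0.02,-0.05,0,0,0,-0.01,-1],[-0.02,-0.07,0,0,0,-0.02,-1],[-0.03,-0.09,0,0,0,-0.03,-1],[-0.04,-0.11,0,0,0,-0.03,-1]]]}}

```text
time: 10.92
position: [0.4663, -0.106, 0.0683]
tool_rot: [-0.223, 0.975, -0.0, -0.0]
contact_force: [-1.1, -2.0, 0.4]
finger_gap: 0.003
grasp_force: 0.5
```

```bash
cat >> h.py <<'E'
def yaw():
    Q,p=board("top"); rect=cv2.minAreaRect((Q[:,:2]*1000).astype(np.float32)); print(len(Q),rect)
    y=Q[:,1]; b=np.array([(yy,np.percentile(Q[(abs(y-yy)<.004)][:,0],98)) for yy in np.arange(-.08,.1,.01)])
    k=np.polyfit(b[:,0],b[:,1],1); print("far edge yaw",-np.degrees(np.arctan(k[0])), (b[:,1]-np.polyval(k,b[:,0])).std())
    # pixel-based: far edge corners by ray onto z=.072
E
python3 - <<'E'
from h import *
yaw(); s=r.sense(); v=s["position"][:2]-C; a=angle(R.from_quat(s["tool_rot"])); print(s["position"],np.degrees(np.arctan2(v[1],v[0]))%360,a)
x,y,z=s["position"]
print("retreat"); plan([[(x-.03,y-.03,z,a),(x-.05,y-.05,z,a)]])
E
```

```text
5542 ((580.3267822265625, 8.989089965820312), (260.253662109375, 200.31655883789062), 88.77009582519531)
far edge yaw -0.9356956595906 0.0007419139500920654
[ 0.46658692 -0.10616087  0.06834468] 225.43810333204883 -154.197226642342
retreat
[[[0.33,-0.12,0,0,0,0,-1],[0.56,-0.19,0,0,0,0,-1]]] MAX 
end [ 0.416  -0.1559  0.0683] -154.2
```

Request:
{"name": "apply_moves", "arguments": {"commands": [[[0,-0.01,0,0,0,0,-1],[0,-0.02,0,0,0,0,-1],[0,-0.03,0,0,0,0,-1],[0,-0.03,0,0,0,0,-1]]]}}

```text
time: 11.48
position: [0.4678, -0.1091, 0.0682]
tool_rot: [-0.223, 0.975, -0.0, 0.0]
contact_force: [0.3, -0.1, -1.0]
finger_gap: 0.004
grasp_force: 0.1
```

Request:
{"name": "apply_moves", "arguments": {"commands": [[[0.1,0.02,0,0,0,0,-1],[0.25,0.03,0,0,0,0,-1],[0.5,0.03,0,0,0,0,-1],[0.5,0.03,0,0,0,0,-1]]]}}

```text
time: 11.98
position: [0.4104, -0.1322, 0.0679]
tool_rot: [-0.222, 0.975, 0.0, -0.0]
contact_force: [0.3, -0.2, 0.3]
finger_gap: 0.004
grasp_force: 0.0
```

Run:
```python
from h import *
yaw(); 
s=r.sense(); a=angle(R.from_quat(s["tool_rot"])); q=s["position"]; print(q,a)
up=(*q[:2],.31,a); ov=(.569,-.033,.31,a)
plan(lin((*q,a),up,3,2)+lin(up,ov,2,3)+[[(.569,-.033,.26,a),(.569,-.033,.231,a)]])
```

```text
6410 ((581.002197265625, 8.410873413085938), (259.63226318359375, 201.669677734375), 89.66519927978516)
far edge yaw -0.40394380232680227 0.0010229090332528796
[ 0.41151573 -0.13223631  0.06829926] -154.30201815072553
[[[0,0,-0.34,0,0,0,-1],[0,0,-0.67,0,0,0,-1]]] MAX 
[[[0,0,-0.34,0,0,0,-1],[0,0,-0.67,0,0,0,-1]]] MAX 
[[[0,0,-0.34,0,0,0,-1],[0,0,-0.67,0,0,0,-1]]] MAX 
[[[-0.26,0.03,0,0,0,0,-1],[-0.51,0.06,0,0,0,0,-1],[-0.77,0.09,0,0,0,0,-1]]] MAX 
[[[-0.26,0.03,0,0,0,0,-1],[-0.52,0.06,0,0,0,0,-1],[-0.77,0.09,0,0,0,0,-1]]] MAX 
[[[0,0,0.41,0,0,0,-1],[0,0,0.65,0,0,0,-1]]] MAX 
end [ 0.5686 -0.0326  0.2316] -154.3
```

Request:
{"name": "apply_moves", "arguments": {"commands": [[[0,0,-0.34,0,0,0,-1],[0,0,-0.67,0,0,0,-1],[0,0,-0.67,0,0,0,-1]]]}}

```text
time: 12.4
position: [0.4148, -0.1331, 0.1522]
tool_rot: [-0.224, 0.975, -0.003, 0.003]
contact_force: [-0.4, -0.0, 0.3]
finger_gap: 0.008
grasp_force: 0.0
```

Request:
{"name": "apply_moves", "arguments": {"commands": [[[0,0,-0.34,0,0,0,-1],[0,0,-0.67,0,0,0,-1],[0,0,-0.67,0,0,0,-1]]]}}

```text
time: 12.78
position: [0.4138, -0.1326, 0.2312]
tool_rot: [-0.224, 0.975, -0.002, 0.002]
contact_force: [0.6, -0.4, -0.5]
finger_gap: 0.006
grasp_force: 0.0
```

Request:
{"name": "apply_moves", "arguments": {"commands": [[[0,0,-0.34,0,0,0,-1],[0,0,-0.67,0,0,0,-1],[0,0,-0.67,0,0,0,-1],[0,0,-0.67,0,0,0,-1]]]}}

```text
time: 13.28
position: [0.4116, -0.1314, 0.3069]
tool_rot: [-0.223, 0.975, 0.001, -0.001]
contact_force: [0.5, 0.7, -0.7]
finger_gap: 0.004
grasp_force: 0.0
```

Run:
```python
from h import *
for n in("top","scene"):
    p,d=r.snapshot(n); P=cloud(n,d); X,Y,Z=P[...,0],P[...,1],P[...,2]
    m=(abs(X-.57)<.04)&(abs(Y+.033)<.035)&(abs(Z-.187)<.005)
    Q=P[m]; print(n,m.sum(), (Q.min(0)+Q.max(0))/2 if m.any() else 0, Q.mean(0), np.ptp(Q,0) if m.any() else 0)
s=r.sense(); a=angle(R.from_quat(s["tool_rot"])); q=s["position"]; print(q,a)
ov=(.569,-.033,.31,a)
plan(lin((*q,a),ov,2,3)+[[(.569,-.033,.26,a),(.569,-.033,.231,a)]])
```

```text
top 212 [ 0.5684007  -0.03366706  0.18688493] [ 0.56871432 -0.03345639  0.18611303] [0.03454927 0.03364869 0.00975241]
scene 139 [ 0.57280748 -0.03183898  0.18605537] [ 0.57331157 -0.03083684  0.18641748] [0.03421901 0.03554296 0.00801777]
[ 0.4114836  -0.13139354  0.30685507] -154.1835015423858
[[[-0.26,0.03,0,0,0,0,-1],[-0.51,0.06,-0.01,0,0,0,-1],[-0.77,0.08,-0.01,0,0,0,-1]]] MAX 
[[[-0.26,0.03,-0.01,0,0,0,-1],[-0.51,0.06,-0.01,0,0,0,-1],[-0.77,0.09,-0.02,0,0,0,-1]]] MAX 
[[[0,0,0.42,0,0,0,-1],[0,-0.01,0.66,0,0,0,-1]]] MAX 
end [ 0.5692 -0.0335  0.2309] -154.2
```

Request:
{"name": "apply_moves", "arguments": {"commands": [[[-0.26,0.03,0,0,0,0,-1],[-0.51,0.06,-0.01,0,0,0,-1],[-0.77,0.08,-0.01,0,0,0,-1]]]}}

```text
time: 13.75
position: [0.4914, -0.0822, 0.3089]
tool_rot: [-0.223, 0.975, 0.001, -0.001]
contact_force: [-0.1, -0.2, 0.5]
finger_gap: 0.007
grasp_force: 0.0
```

Request:
{"name": "apply_moves", "arguments": {"commands": [[[-0.26,0.03,-0.01,0,0,0,-1],[-0.51,0.06,-0.01,0,0,0,-1],[-0.77,0.09,-0.02,0,0,0,-1],[-0.77,0.09,-0.02,0,0,0,-1]]]}}

```text
time: 14.25
position: [0.5699, -0.0321, 0.3108]
tool_rot: [-0.224, 0.975, 0.001, -0.002]
contact_force: [-0.0, -0.7, -0.5]
finger_gap: 0.004
grasp_force: 0.0
```

Request:
{"name": "apply_moves", "arguments": {"commands": [[[0,0,0.2,0,0,0,-1],[0,0,0.4,0,0,0,-1],[0,-0.01,0.55,0,0,0,-1],[0,-0.01,0.65,0,0,0,-1],[0,-0.01,0.65,0,0,0,-1]]]}}

```text
time: 14.88
position: [0.5697, -0.0342, 0.2341]
tool_rot: [-0.223, 0.975, 0.0, -0.001]
contact_force: [0.2, -0.3, 0.3]
finger_gap: 0.005
grasp_force: 0.0
```

Run:
```python
from h import *
p,d=r.snapshot("scene"); cv2.imwrite("pics/s4.png",cv2.resize(p[130:330,200:460],None,fx=3,fy=3)); print(r.sense()["position"],r.sense()["contact_force"])
```

```text
[ 0.57021357 -0.03431068  0.23515326] [ 1.2738942  -1.03540067 -0.37180601]
```

View pics/s4.png

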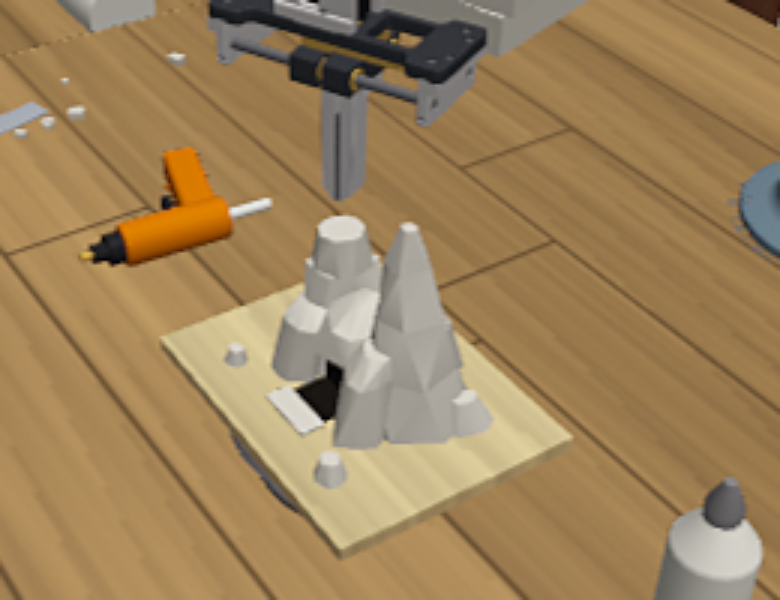

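The fingertips (340,195) are right above the flat crag top (340,230), about 28 mm up, and the cave faces the far side. I'll lower 4 mm and hold.

Request:
{"name": "apply_moves", "arguments": {"commands": [[[0,0,0.03,0,0,0,-1],[0,0,0.03,0,0,0,-1],[0,0,0.03,0,0,0,-1],[0,0,0.03,0,0,0,-1],[0,0,0.03,0,0,0,-1]]]}}

```text
time: 15.55
position: [0.5703, -0.0342, 0.2315]
tool_rot: [-0.223, 0.975, -0.0, 0.0]
contact_force: [0.2, -0.1, 0.0]
finger_gap: 0.005
grasp_force: 0.0
```

Request:
{"name": "apply_moves", "arguments": {"commands": [[[0,0,0,0,0,0,-1],[0,0,0,0,0,0,-1],[0,0,0,0,0,0,-1],[0,0,0,0,0,0,-1],[0,0,0,0,0,0,-1]]]}}

```text
time: 16.18
position: [0.5702, -0.0342, 0.2315]
tool_rot: [-0.223, 0.975, -0.0, 0.0]
contact_force: [0.5, -0.2, -0.0]
finger_gap: 0.009
grasp_force: 0.0
```

Request:
{"name": "apply_moves", "arguments": {"commands": [[[0,0,0,0,0,0,-1],[0,0,0,0,0,0,-1],[0,0,0,0,0,0,-1],[0,0,0,0,0,0,-1],[0,0,0,0,0,0,-1]]]}}

```text
time: 16.8
position: [0.5702, -0.0342, 0.2315]
tool_rot: [-0.223, 0.975, -0.0, 0.0]
contact_force: [-0.1, -0.4, -0.4]
finger_gap: 0.005
grasp_force: 0.0
```

Request:
{"name": "apply_moves", "arguments": {"commands": [[[0,0,0,0,0,0,-1],[0,0,0,0,0,0,-1],[0,0,0,0,0,0,-1],[0,0,0,0,0,0,-1],[0,0,0,0,0,0,-1]]]}}

```text
time: 17.42
position: [0.5702, -0.0342, 0.2315]
tool_rot: [-0.223, 0.975, -0.0, 0.0]
contact_force: [-1.3, -0.6, 0.1]
finger_gap: 0.007
grasp_force: 0.0
```

Request:
{"name": "apply_moves", "arguments": {"commands": [[[0,0,0,0,0,0,-1],[0,0,0,0,0,0,-1],[0,0,0,0,0,0,-1],[0,0,0,0,0,0,-1],[0,0,0,0,0,0,-1]]]}}

```text
time: 18.05
position: [0.5702, -0.0342, 0.2315]
tool_rot: [-0.223, 0.975, -0.0, 0.0]
contact_force: [-0.8, -0.6, -0.5]
finger_gap: 0.007
grasp_force: 0.0
```

Held 2.5 s. Now I'll lift up and back away (tool +x is towards -x, -y in the world).

Request:
{"name": "apply_moves", "arguments": {"commands": [[[0,0,-0.3,0,0,0,-1],[0,0,-0.6,0,0,0,-1],[0,0,-0.9,0,0,0,-1],[0,0,-0.9,0,0,0,-1]]]}}

```text
time: 18.55
position: [0.5716, -0.0345, 0.3431]
tool_rot: [-0.223, 0.975, -0.002, 0.003]
contact_force: [-0.5, 0.6, -0.4]
finger_gap: 0.002
grasp_force: 0.0
```

Request:
{"name": "apply_moves", "arguments": {"commands": [[[0.3,0,0,0,0,0,-1],[0.6,0,0,0,0,0,-1],[0.9,0,0,0,0,0,-1],[0.9,0,0,0,0,0,-1]]]}}

```text
time: 19.05
position: [0.4715, -0.0816, 0.338]
tool_rot: [-0.222, 0.975, 0.0, -0.001]
contact_force: [-0.2, -0.3, -0.0]
finger_gap: 0.005
grasp_force: 0.0
```

Request:
{"name": "apply_moves", "arguments": {"commands": [[[0.3,-0.3,0,0,0,0,-1],[0.5,-0.6,0,0,0,0,-1],[0.5,-0.9,0,0,0,0,-1],[0.5,-0.9,0,0,0,0,-1],[0.5,-0.9,0,0,0,0,-1]]]}}

```text
time: 19.68
position: [0.4662, -0.2038, 0.3385]
tool_rot: [-0.224, 0.975, 0.001, -0.0]
contact_force: [-0.7, 0.1, 0.5]
finger_gap: 0.007
grasp_force: 0.0
```

Run:
```python
from h import *
yaw(); p,d=r.snapshot("top"); cv2.imwrite("pics/t5.png",p); s=r.sense(); print(s["position"],abs(s["qd"]).max())
```

```text
6411 ((580.836181640625, 8.508705139160156), (259.53997802734375, 201.36679077148438), 89.68070220947266)
far edge yaw -0.6043482731115264 0.0009106672621742828
[ 0.4661395  -0.20351789  0.33911849] 0.009458821338669572
```

View pics/t5.png

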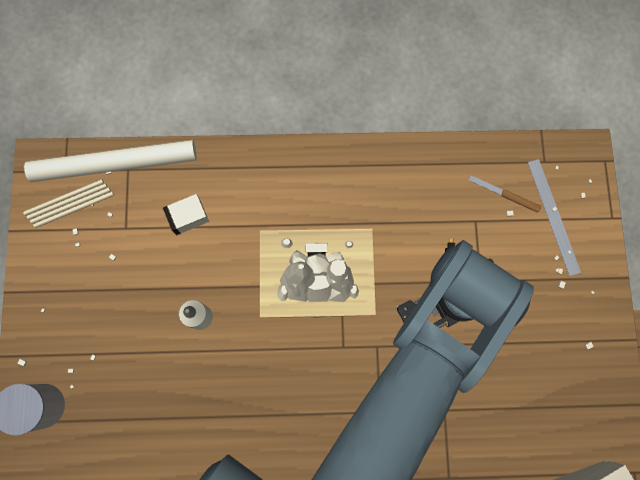

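The board sits square (0.3–0.6° off), the cave faces the far edge (316,248), and everything else is where it was. I'll back off a little more and hand in.

Request:
{"name": "apply_moves", "arguments": {"commands": [[[0.25,0.1,-0.2,0,0,0,-1],[0.5,0.2,-0.4,0,0,0,-1],[0.7,0.3,-0.5,0,0,0,-1],[0.7,0.3,-0.5,0,0,0,-1],[0.7,0.3,-0.5,0,0,0,-1]]]}}

```text
time: 20.4
position: [0.3844, -0.198, 0.3987]
tool_rot: [-0.216, 0.976, -0.002, -0.003]
contact_force: [-0.5, -0.2, -0.6]
finger_gap: 0.005
grasp_force: 0.0
```

```bash
python3 -c "
from h import *
print(r.sense()['position']); print(r.hand_in())"
```

```text
[ 0.38437689 -0.19802321  0.39865272]
the job is handed in; nothing more can be done
None
```

Handed in at about 20 s: the cave faces the far edge to within about 0.6°, the fingertips held about 25 mm above the lower crag for 2.5 s, the hand is well away, and the gun, bottle and offcut were not touched.

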